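# Wind down a variable transformer and switch it off

### The arm

A 7-joint arm with a two-finger parallel gripper is mounted at the origin on the work surface. World frame = base frame: x ahead of the robot, y to its left, z up, the work surface at z = 0. Lengths are in m, angles in rad, forces in N, time in s.
With the tool pointing down it reaches from about 0.425 to 0.925 m from the base axis. Payload 6.8 kg.
Tool frame: the origin (TCP) lies at the very end of the fingers, on their centre line; the grasp point (between the pads) lies 19 mm behind it; z points along the fingers, y is the line along which they close (so a half turn about z gives the same grasp; the last joint's range is limited). The gripper opens to 85 mm and grips with 20 to 120 N. Pads are 22 mm wide; open, the fingers measure 114 mm over their backs; the gripper's body (76 mm by 85 mm) begins 54 mm behind the grasp point. The pads swing forward as they close: fully open they stand 13 mm farther back than shut.
Start: joints at [1.169, 0.477, 0.022, 1.555, -0.011, 1.109, -0.083], TCP at [0.195, -0.646, 0.231] pointing down, gripper open.
Joint ranges: [-2.96, 2.96], [-0.34, 2.1], [-1.41, 1.46], [0.24, 2.44], [-1.37, 4.51], [0.17, 1.92], [-2.96, 2.96]. Speed limits (rad/s): [2.39, 2.39, 3.14, 3.14, 3.14, 3.14, 3.14].

### API

Orientations are given as a 3x3 rotation matrix whose columns are the frame's x, y, z axes.
In Python, from station import status, snapshot, camera_info, env gives the robot as it stands.
- The arm moves only by the tool arm_command, never from a script. Its argument "commands" is text: rows parted by semicolons, each of 4 numbers parted by spaces: the shift along the tool's x, y, z in mm, then the turn about the tool's z in rad. In form: x y z spin; .... A call has exactly 8 rows; each row shifts and turns the commanded pose from where the row before left it, along the tool's axes as they then stand; what a row does not reach is not made up. A row lasts 1/10 s, in which the tool goes at most 50 mm and 8.59 degrees, less where a joint would pass 70% of its speed; a pose out of reach is approached as far as the arm can. A call with a gripper value outside its range is refused whole. "gripper" is the opening, from -1 (shut) to 1 (fully open), set as the call begins (left out, the last holds). The fingers move at their own pace and stop on an object; "squeeze" is the grip in N (left out, the last holds). Time passes only in rows, so rows that do not move let the fingers close, or fill a call up. It gives the time, the measured TCP pose, the force, the opening and the grip force at its end, in the units of the state.
- status.observe(): the state, without advancing time (a new reading comes with each control period).
- snapshot(name): name is "scene" or "top"; returns (picture, depth): 400x640x3 uint8, red, green, blue; 400x640 float32, m along the optical axis (not along the pixel's ray), 0 where there is no reading.
- camera_info(name): a dict with "mtx" (3x3 intrinsics, pixels), "R" (3x3) and "t" (3): a world point X has camera coordinates R X + t. Camera axes: x right, y down, z forward; pixel columns grow to the right and rows downward; lengths in m; the calibration is good to about 2 mm. A picture is of the moment at which its call begins. camera_info takes no time and is no camera call.
- env.close_job(): hands the job in; it is judged then, once.
The state is a dict: "clock": time; "joint_pos": joint angles; "dq": joint speeds; "joint_torque": joint torques, N m; "tcp_pos": TCP position; "ee_rot": TCP orientation; "ft_force": force on the tool from outside, world axes, zero at the start; "torque": the same for the moment, N m; "opening": finger opening in m; "gripper_force": force on a finger pad.
Only numpy, scipy, OpenCV 4.12 (cv2) and the standard library are available. Lean on these libraries where they do the work, as an engineer would, in place of code of your own. Each camera call takes 0.05 s, during which the arm holds its last target. There are 200 camera calls.

### The job

The bench test is over: run the variable transformer down and switch it off. With a fingertip against a spoke, gently push the handwheel round counter-clockwise (seen from above) until its pointer is back at zero, against the stop, and only then push the toggle switch on the same top over to off, towards the front edge above the terminals. Only push, never grip the wheel or the switch, do not force them, and leave the things standing round it where they are.

Things in the scene. Friction and masses are not known exactly. Their poses are not given: they have to be found in the camera images.
- variac: Bench variable transformer: grey case 260 mm deep (x), 230 mm wide (y), top 165 mm above the bench; heavy, does not budge. Origin: centre of underside, z up; its front (meter, four terminals) faces its own -x. On top: white dial (212 mm across, 2 mm thick) under the handwheel; toggle switch in the front left corner (-x, +y); lamp and fuse cap, up to 16 mm high, front right.
- handwheel (a joint): Turn of the handwheel in rad: 0 at zero output, where it meets a stop; it grows clockwise seen from above, up to 5.24 at full output. It turns about the vertical axis through wheel_axis with steady drag (about 0.2 N m, 4 to 5 N at mid-spoke) and stays where it is left.
- wheel_axis (a point): On the black handwheel's vertical axis at mid-height of spokes and rim, 199 mm above the bench, 20 mm from the case's centre along its +x; axes are the case's (does not turn). Wheel 160 mm across, rim 12 mm thick (inner radius 68), hub radius 14 rising 14 above here, three spokes 120 deg apart, 12 wide, 10 thick. Dial face 32 mm below here; bush radius 20, 8 high on it. Free room between spokes.
- pointer_spoke (a point): Middle of the marked spoke (6 mm white line along its top), at radius 41 mm and at spoke height; it turns with the wheel. The pointer is in line with this spoke; the other two spokes stand 120 degrees either side.
- pointer_tip (a point): Tip of the 6 mm thick black pointer that reaches out from the rim and down to the dial's scale, at radius 92 mm, 5 mm above the case's top. At zero it stands at the longest, thickest scale mark, at the front left: 150 degrees counter-clockwise from the case's +x seen from above. The scale runs clockwise from there over 300 degrees.
- toggle (a joint): Tilt of the toggle switch in rad: 0 is on (bat leans 0.35 rad from upright towards the case's +x, to the wheel side), 0.70 is off (leans 0.35 rad towards the case's -x, the front edge). It swings about an axis along the case's y, resists a push at its tip with about 2 N and stays where it is left.
- switch_pivot (a point): Pivot of the toggle switch, on its bush 10 mm above the case's top (bush nut radius 9.5 mm), 100 mm ahead of the case's centre towards its front (-x) and 85 mm towards its left (+y). Axes are the case's.
- toggle_tip (a point): Top end of the steel bat of the toggle switch, 34 mm from the pivot; the bat is 7 to 11 mm thick.
- multimeter: Loose hand-held multimeter, grey, 150 x 78 x 36 mm (dial to 49 mm), lying on the bench; origin at the centre of its underside. Leave alone.
- parts_drawer: Loose clear plastic component drawer, 130 x 65 x 42 mm, with small parts in it, on the bench; origin at the centre of its underside. Leave alone.
- solder_reel: Loose reel of solder, 62 mm across and 52 mm high, standing on its flange on the bench; origin at the centre of its underside. Leave alone.
- screwdriver: Loose screwdriver 180 mm long, lying on the bench. Leave alone.

How it is judged:
By the outcome, as a careful person would: the job done as asked, in the order asked, and still so for the second after the job is handed in, with the robot touching nothing.
It also fails if it takes over 61 s, if anything falls off the work surface, if the arm or the gripper's body presses on something with over 40 N, if the wrist force passes 120 N, or if a joint passes its speed limit or range.

## Working session

There is one attempt and no reset: what is moved stays moved. The work goes in short steps, Python scripts to look and compute and a tool call to move; the robot and the scene stay as the last step left them, time stands still between calls to the robot, and variables do not carry over. Pictures are saved under pics/ and viewed, at most 10 in all, crops included, and the job is handed in when it is done.

Besides the shell and the picture viewer there is one more tool, called after ">>>" by a JSON object that holds its "op" and its "data". arm_command: Moves the arm, as the interface text tells. Its arguments: {"type":"object","properties":{"commands":{"type":"string"},"gripper":{"type":"number"},"squeeze":{"type":"number"}},"required":["commands"]}

```bash
mkdir -p pics; python3 - <<'E'
from station import status, snapshot, camera_info
import cv2,numpy as np
for n in("top","scene"):
    p,d=snapshot(n); np.savez(f"pics/{n}0.npz",p=p,d=d); cv2.imwrite(f"pics/{n}0.png",p[:,:,::-1])
    c=camera_info(n); print(n,np.round(c["mtx"],1).tolist(),np.round(c["R"],3).tolist(),np.round(c["t"],3))
s=status.observe(); print(s["clock"],s["tcp_pos"],np.round(s["ee_rot"],3).tolist(),s["ft_force"],s["opening"])
E
```

```text
top [[470.1, 0.0, 327.0], [0.0, 470.1, 204.2], [0.0, 0.0, 1.0]] [[-0.019, -1.0, 0.005], [-0.977, 0.018, -0.211], [0.211, -0.009, -0.977]] [0.034 0.553 1.078]
scene [[388.9, 0.0, 314.4], [0.0, 388.9, 199.4], [0.0, 0.0, 1.0]] [[0.272, 0.962, -0.001], [0.693, -0.197, -0.693], [-0.668, 0.188, -0.721]] [-0.194 -0.266  1.472]
0.1 [ 0.1953138  -0.6455977   0.23043411] [[0.957, 0.29, -0.001], [0.29, -0.957, 0.002], [-0.0, -0.002, -1.0]] [ 0.89823663 -0.70853537 -0.72785411] 0.08513993876426254
```

View pics/top0.png

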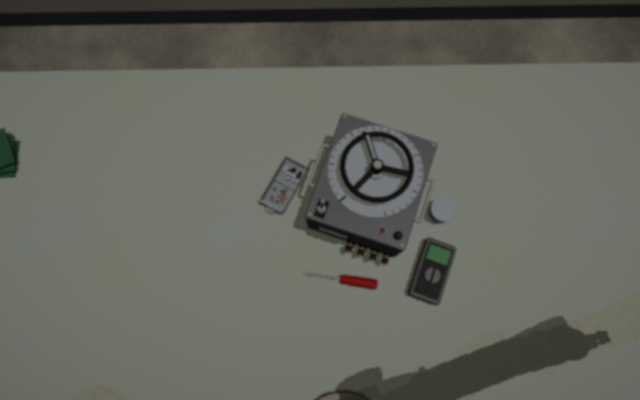

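View pics/scene0.png

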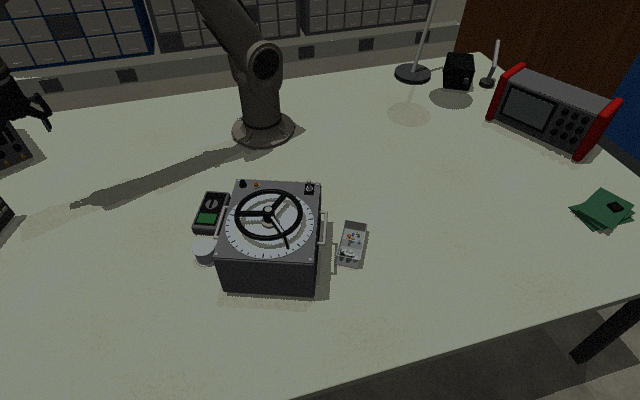

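The top view shows the variac: hub ~(377,165), marked spoke up-left ~(369,148), zero mark ~(342,198), toggle ~(322,207). I'll zoom in and measure.

```bash
cat > h.py <<'E'
import numpy as np,cv2
from station import camera_info
def cast(n,uv,z):
    c=camera_info(n);K,R,t=map(np.array,(c["mtx"],c["R"],c["t"]))
    d=R.T@np.linalg.solve(K,[uv[0],uv[1],1]);o=-R.T@t
    return o+d*(z-o[2])/d[2]
def proj(n,X):
    c=camera_info(n);q=np.array(c["mtx"])@(np.array(c["R"])@X+np.array(c["t"]));return q[:2]/q[2]
E
python3 - <<'E'
from h import *
p=np.load("pics/top0.npz")["p"];a=cv2.resize(p[105:265,295:450],None,fx=5,fy=5,interpolation=cv2.INTER_CUBIC)[:600]
a=cv2.resize(p[105:225,295:450],None,fx=5,fy=5,interpolation=cv2.INTER_CUBIC)
cv2.imwrite("pics/tc.png",cv2.convertScaleAbs(a[:,:,::-1],alpha=1.5))
q=np.load("pics/scene0.npz")["p"];b=cv2.resize(q[170:300,190:350],None,fx=4.5,fy=4.5,interpolation=cv2.INTER_CUBIC)
cv2.imwrite("pics/sc.png",cv2.convertScaleAbs(b[:,:,::-1],alpha=1.5))
for n,(x0,x1,y0,y1) in dict(top=(320,432,115,222),scene=(222,318,180,264)).items():
    im=np.load(f"pics/{n}0.npz")["p"];g=im.min(2).astype(int);m=np.zeros(g.shape,np.uint8)
    m[y0:y1,x0:x1]=(g[y0:y1,x0:x1]>135)*255
    print(n,np.percentile(g[y0:y1,x0:x1],[10,50,75,90]))
    pts=cv2.findNonZero(m);hull=cv2.convexHull(pts);e=cv2.fitEllipse(hull)
    P=np.array([cast(n,u[0],.167)for u in hull]);(cx,cy),r=cv2.minEnclosingCircle(P[:,:2].astype(np.float32))
    print(n,e,cast(n,e[0],.167),(cx,cy),r)
E
```

```text
top [ 42.  92. 110. 116.]Traceback (most recent call last):
  File "<stdin>", line 11, in <module>
cv2.error: OpenCV(4.12.0) /io/opencv/modules/imgproc/src/convhull.cpp:143: error: (-215:Assertion failed) total >= 0 && (depth == CV_32F || depth == CV_32S) in function 'convexHull'
```

View pics/tc.png

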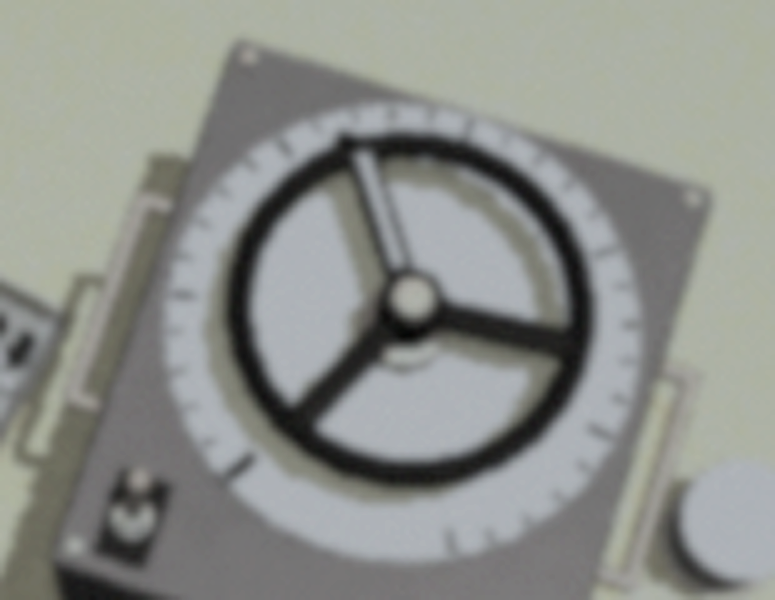

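View pics/sc.png

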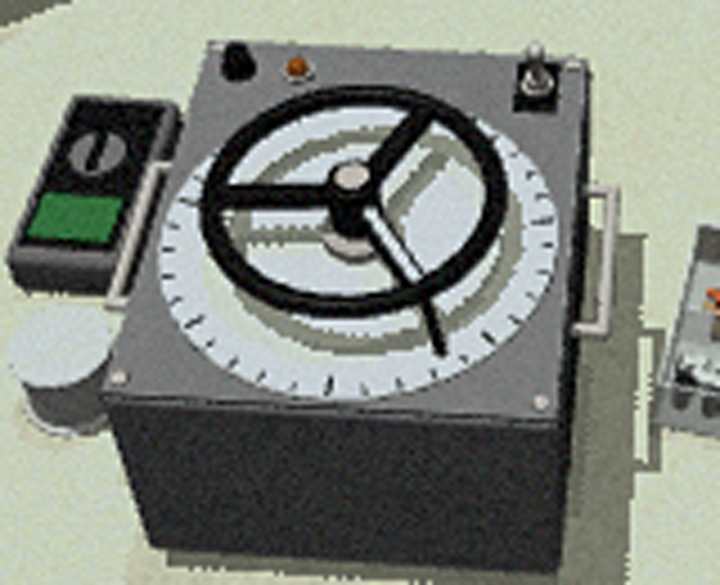

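The crops show the hub top at (377.6,164.2), zero mark (342.4,198.2), pointer tip (364.4,133) and toggle tip (322.6,200.6) in top; pointer tip (288.4,248.2) and toggle tip ~(308.6,180.5) in scene. The spoke and pointer have to turn CCW to the front-left mark.

```bash
python3 - <<'E'
from h import *
T=lambda x,y:(294.6+x/5,104.6+y/5); S=lambda x,y:(189.6+x/4.5,169.6+y/4.5)
sc=[cast("top",T(*q),.165) for q in((250,56),(693,199),(75,545))]
ss=[cast("scene",S(*q),.165) for q in((120,378),(541,402),(572,64))] # back right, back left, front left
print("screws top BL,BR,FL",np.round(sc,4)); print("screws scene BR,BL,FL",np.round(ss,4))
for nm,BL,BR,FL in(("top",sc[0],sc[1],sc[2]),("scene",ss[1],ss[0],ss[2])):
    cen=(BR+FL)/2; ax=BL-FL; ay=BL-BR
    print(nm,"centre",cen.round(4),"lens",np.linalg.norm(ax),np.linalg.norm(ay),"yaw",np.arctan2(ax[1],ax[0]),np.arctan2(-ay[0],ay[1]))
    w=np.mean([np.arctan2(ax[1],ax[0]),np.arctan2(-ay[0],ay[1])]);e=np.array([np.cos(w),np.sin(w)]);f=np.array([-e[1],e[0]])
    print(" axis",(cen[:2]+.02*e).round(4),"pivot",(cen[:2]-.1*e+.085*f).round(4))
    A=cen[:2]+.02*e
    tip=cast(nm,T(347,140) if nm=="top" else S(443,352),.170)
    print(" tip",tip.round(4),np.linalg.norm(tip[:2]-A),"ang in case deg",np.degrees(np.arctan2(*(tip[:2]-A)[::-1])-w))
    z=cast(nm,T(237,466),.167) if nm=="top" else None
    if z is not None: print(" zero",z,np.degrees(np.arctan2(*(z[:2]-A)[::-1])-w),np.linalg.norm(z[:2]-A))
    s=cast(nm,T(138,478) if nm=="top" else S(535,48),.207);print(" toggletip",s.round(4), "case",((s[:2]-cen[:2])@e,(s[:2]-cen[:2])@f))
print("hub",cast("top",T(413,296),.213),cast("scene",S(352,177),.213))
for n,f,q in(("top",T,((363,152),(400,262))),("scene",S,((372,212),(422,290)))):
    a,b=[cast(n,f(*k),.204)[:2] for k in q];print("spoke line",n,a.round(4),b.round(4))
E
```

```text
screws top BL,BR,FL [[ 0.7358 -0.0187  0.165 ]
 [ 0.6638 -0.2164  0.165 ]
 [ 0.5101  0.0636  0.165 ]]
screws scene BR,BL,FL [[ 0.6632 -0.2141  0.165 ]
 [ 0.7343 -0.0165  0.165 ]
 [ 0.508   0.0643  0.165 ]]
top centre [ 0.5869 -0.0764  0.165 ] lens 0.2402996160301724 0.21041340884184126 yaw -0.349730039197008 -0.3493939269861572
 axis [ 0.6057 -0.0832] pivot [0.5221 0.0377]
 tip [ 0.6927 -0.061   0.17  ] 0.08972696503979453 ang in case deg 34.350030151290305
 zero [ 0.54365886 -0.0077555   0.167     ] 149.46198656482773 0.09772930574570543
 toggletip [0.5301 0.0356 0.207 ] case (np.float64(-0.09181851604894829), np.float64(0.08576860926335753))
scene centre [ 0.5856 -0.0749  0.165 ] lens 0.2403037109683664 0.2100057189705195 yaw -0.3430293012098089 -0.3452906815365104
 axis [ 0.6044 -0.0817] pivot [0.5202 0.0388]
 tip [ 0.6952 -0.0566  0.17  ] 0.09414627500111017 ang in case deg 35.186144608125346
 toggletip [0.5321 0.0358 0.207 ] case (np.float64(-0.08777064380524816), np.float64(0.0861847479935347))
hub [ 0.60583315 -0.0824823   0.213     ] [ 0.60571821 -0.08148056  0.213     ]
spoke line top [ 0.6742 -0.0646] [ 0.6239 -0.0786]
spoke line scene [ 0.6241 -0.0755] [ 0.6809 -0.062 ]
```

Both cameras agree: axis (0.605,-0.082), yaw -0.347, pointer at +35° in the case frame, so 115° CCW to go. The tool x axis (16.9°) is already parallel to the marked spoke. I'll close the gripper and travel over.

>>> {"op": "arm_command", "data": {"commands": "10 -7 -10 0;25 -16 -5 0;30 -20 -5 0;30 -20 0 0;30 -20 0 0;30 -20 0 0;30 -20 0 0;30 -20 0 0", "gripper": -1, "squeeze": 30}}

```text
clock: 0.9
tcp_pos: [0.3612, -0.4448, 0.2521]
ee_rot: [[0.957, 0.29, 0.001], [0.29, -0.957, -0.0], [0.0, 0.0, -1.0]]
ft_force: [0.7, 0.3, 0.6]
opening: -0.0001
gripper_force: 0.0
```

>>> {"op": "arm_command", "data": {"commands": "30 -20 0 0;30 -20 0 0;30 -20 0 0;30 -20 0 0;30 -20 0 0;30 -20 0 0;30 -20 0 0;20 -14 0 0"}}

```text
clock: 1.7
tcp_pos: [0.5371, -0.2292, 0.2521]
ee_rot: [[0.956, 0.293, 0.001], [0.293, -0.956, 0.001], [0.001, -0.0, -1.0]]
ft_force: [0.0, 0.5, 0.2]
opening: 0.0003
gripper_force: 0.0
```

```bash
cat > w.py <<'E'
from station import status
import numpy as np
s=status.observe();R=np.array(s["ee_rot"]);print(s["clock"],s["tcp_pos"],"xang",np.degrees(np.arctan2(R[1,0],R[0,0])),"q",np.round(s["joint_pos"],2),"F",np.round(s["ft_force"],1),s["opening"])
A=np.array([.6052,-.0824]);a=np.arctan2(R[1,0],R[0,0]);d=s["tcp_pos"][:2]-A
print("rel to axis along toolx %.1f, perp CCW %.1f mm"%(1e3*(d@[np.cos(a),np.sin(a)]),1e3*(d@[-np.sin(a),np.cos(a)])), R[:,2].round(3))
E
python3 w.py
```

```text
1.7 [ 0.53713084 -0.22917861  0.25208936] xang 17.030673539673465 q [ 0.46  0.32 -0.21  1.75  0.07  1.08 -1.04] F [0.  0.5 0.2] 0.00028163060827287564
rel to axis along toolx -108.1, perp CCW -120.4 mm [ 0.001  0.001 -1.   ]
```

>>> {"op": "arm_command", "data": {"commands": "20 -13 0 0;25 -16 0 0;25 -16 0 0;25 -16 0 0;20 -13 0 0;15 -10 0 0;8 -6 0 0;0 0 0 0"}}

```text
clock: 2.5
tcp_pos: [0.6418, -0.1053, 0.2514]
ee_rot: [[0.957, 0.292, 0.0], [0.292, -0.957, 0.0], [0.0, -0.0, -1.0]]
ft_force: [0.6, -0.4, -0.1]
opening: -0.0003
gripper_force: 0.0
```

```bash
python3 w.py; python3 - <<'E'
from h import *
from station import snapshot
p,d=snapshot("top");q,_=snapshot("scene")
a=cv2.resize(p[115:225,300:440],None,fx=4,fy=4,interpolation=cv2.INTER_CUBIC);b=cv2.resize(q[160:270,210:350],None,fx=4,fy=4,interpolation=cv2.INTER_CUBIC)
c=cv2.resize(np.hstack([a,b]),(800,314));cv2.imwrite("pics/e.png",cv2.convertScaleAbs(c[:,:,::-1],alpha=1.6))
E
```

```text
2.5 [ 0.64177404 -0.10528156  0.25136828] xang 16.951655463178607 q [ 0.24  0.43 -0.25  1.58  0.11  1.14 -1.3 ] F [ 0.6 -0.4 -0.1] -0.0002511225782627374
rel to axis along toolx 28.3, perp CCW -32.6 mm [ 0.  0. -1.]
```

View pics/e.png

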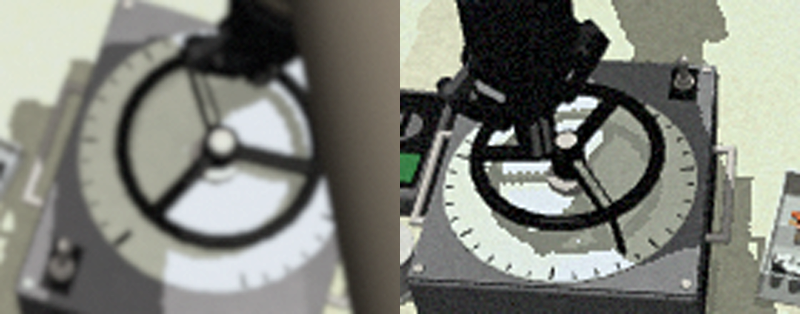

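The view shows the closed fingers above the free sector clockwise of the marked spoke (scene, finger ~(537,135); hub ~(567,150)). Descending to z≈0.183.

>>> {"op": "arm_command", "data": {"commands": "3 0 10 0;0 0 12 0;0 0 12 0;0 0 10 0;0 0 10 0;0 0 8 0;0 0 6 0;0 0 0 0"}}

```text
clock: 3.4
tcp_pos: [0.6438, -0.1059, 0.1822]
ee_rot: [[0.957, 0.29, -0.002], [0.29, -0.957, 0.0], [-0.001, -0.001, -1.0]]
ft_force: [-0.1, 0.2, -1.7]
opening: 0.0
gripper_force: 0.0
```

>>> {"op": "arm_command", "data": {"commands": "0 -2 0 0;0 -2 0 0;0 -2 0 0;0 -1 0 0;0 -1 0 0;0 -1 0 0;0 -1 0 0;0 -1 0 0"}}

```text
clock: 4.2
tcp_pos: [0.6411, -0.0954, 0.1833]
ee_rot: [[0.957, 0.29, 0.0], [0.29, -0.957, -0.0], [0.0, 0.0, -1.0]]
ft_force: [0.1, 0.4, 0.2]
opening: 0.0002
gripper_force: 0.0
```

```bash
python3 w.py
```

```text
4.2 [ 0.64111284 -0.09540472  0.18330578] xang 16.829711120969662 q [ 0.23  0.49 -0.24  1.66  0.13  1.01 -1.34] F [0.1 0.4 0.2] 0.00017709785891507123
rel to axis along toolx 30.6, perp CCW -22.8 mm [ 0. -0. -1.]
```

>>> {"op": "arm_command", "data": {"commands": "3 -1 0 0;4 -1 0 0;0 -1 0 0;0 -1 0 0;0 -1 0 0;0 -1 0 0;0 -1 0 0;0 0 0 0"}}

```text
clock: 5.0
tcp_pos: [0.6468, -0.0883, 0.1836]
ee_rot: [[0.957, 0.288, 0.003], [0.288, -0.957, -0.002], [0.002, 0.002, -1.0]]
ft_force: [5.1, -3.4, -2.4]
opening: -0.0002
gripper_force: 2.5
```

```bash
python3 w.py
```

```text
5.0 [ 0.6467999  -0.08829295  0.18357289] xang 16.76541976403398 q [ 0.21  0.5  -0.24  1.65  0.14  1.01 -1.35] F [ 5.1 -3.4 -2.4] -0.00017632345218447697
rel to axis along toolx 38.1, perp CCW -17.6 mm [ 0.003 -0.002 -1.   ]
```

>>> {"op": "arm_command", "data": {"commands": "0.8 -1.9 0 -0.05;0.8 -1.9 0 -0.05;0.8 -1.9 0 -0.05;0.8 -1.9 0 -0.05;0.8 -1.9 0 -0.05;0.8 -1.9 0 -0.05;0.8 -1.9 0 -0.05;0.8 -1.9 0 -0.05"}}

```text
clock: 5.8
tcp_pos: [0.6462, -0.0713, 0.1836]
ee_rot: [[0.768, 0.64, 0.004], [0.64, -0.768, -0.001], [0.002, 0.003, -1.0]]
ft_force: [6.1, -2.6, -2.4]
opening: 0.0001
gripper_force: 2.9
```

```bash
python3 w.py; python3 - <<'E'
from h import *
from station import snapshot
p,d=snapshot("top");q,_=snapshot("scene")
a=cv2.resize(p[115:225,300:440],None,fx=4,fy=4,interpolation=cv2.INTER_CUBIC);b=cv2.resize(q[160:270,210:350],None,fx=4,fy=4,interpolation=cv2.INTER_CUBIC)
c=cv2.resize(np.hstack([a,b]),(800,314));cv2.imwrite("pics/f.png",cv2.convertScaleAbs(c[:,:,::-1],alpha=1.6))
E
```

```text
5.8 [ 0.64616998 -0.07128746  0.18362621] xang 39.815996684224025 q [ 0.26  0.5  -0.33  1.65  0.19  1.02 -1.02] F [ 6.1 -2.6 -2.4] 0.0001089056888828571
rel to axis along toolx 38.6, perp CCW -17.7 mm [ 0.004 -0.001 -1.   ]
```

View pics/f.png

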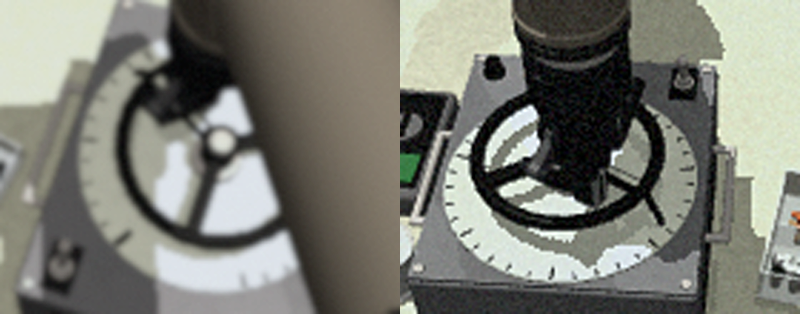

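The wheel follows: pointer tip now at about (663,222) in the right panel, contact steady at ~6.5 N. Continuing the arc.

>>> {"op": "arm_command", "data": {"commands": "0.8 -1.9 0 -0.05;0.8 -1.9 0 -0.05;0.8 -1.9 0 -0.05;0.8 -1.9 0 -0.05;0.8 -1.9 0 -0.05;0.8 -1.9 0 -0.05;0.8 -1.9 0 -0.05;0.8 -1.9 0 -0.05"}}

```text
clock: 6.7
tcp_pos: [0.6388, -0.0557, 0.1837]
ee_rot: [[0.457, 0.889, 0.004], [0.889, -0.457, 0.0], [0.002, 0.003, -1.0]]
ft_force: [6.2, -0.8, -3.6]
opening: -0.0002
gripper_force: 2.9
```

>>> {"op": "arm_command", "data": {"commands": "0.8 -1.9 0 -0.05;0.8 -1.9 0 -0.05;0.8 -1.9 0 -0.05;0.8 -1.9 0 -0.05;0.8 -1.9 0 -0.05;0.8 -1.9 0 -0.05;0.8 -1.9 0 -0.05;0.8 -1.9 0 -0.05"}}

```text
clock: 7.5
tcp_pos: [0.6261, -0.0442, 0.1837]
ee_rot: [[0.074, 0.997, 0.003], [0.997, -0.074, 0.001], [0.002, 0.003, -1.0]]
ft_force: [5.9, 1.2, -3.3]
opening: 0.0
gripper_force: 2.8
```

```bash
python3 w.py; python3 - <<'E'
from h import *
from station import snapshot
u=(210+(663-400)/400*140,160+222/314*110);t=cast("scene",u,.170);d=t[:2]-[.6052,-.0824];print("pointer at 5.8s: world deg",np.degrees(np.arctan2(d[1],d[0])),np.linalg.norm(d))
p,d=snapshot("top");q,_=snapshot("scene")
a=cv2.resize(p[115:225,300:440],None,fx=4,fy=4,interpolation=cv2.INTER_CUBIC);b=cv2.resize(q[160:270,210:350],None,fx=4,fy=4,interpolation=cv2.INTER_CUBIC)
c=cv2.resize(np.hstack([a,b]),(800,314));cv2.imwrite("pics/g.png",cv2.convertScaleAbs(c[:,:,::-1],alpha=1.6))
E
```

```text
7.5 [ 0.62609068 -0.04420296  0.18369013] xang 85.73715462905271 q [ 0.36  0.5  -0.52  1.7   0.28  1.02 -0.34] F [ 5.9  1.2 -3.3] 1.0367262334576182e-05
rel to axis along toolx 39.6, perp CCW -18.0 mm [ 0.003  0.001 -1.   ]
pointer at 5.8s: world deg 41.8144084730309 0.09501945060369849
```

View pics/g.png

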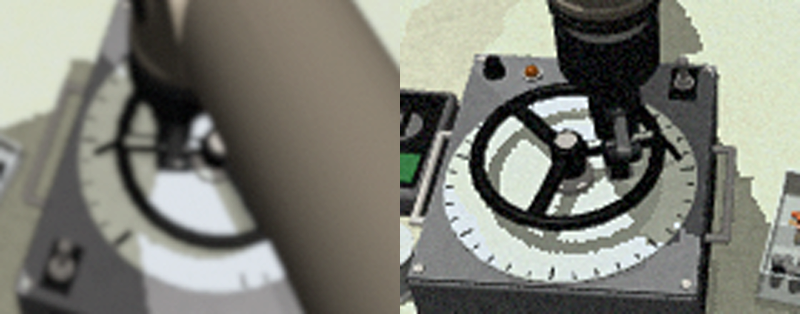

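Pointer is at ~88° world (right panel tip (680,158)); the stop is at ~130°. One full call, then slowly.

>>> {"op": "arm_command", "data": {"commands": "0.7 -1.9 0 -0.05;0.7 -1.9 0 -0.05;0.7 -1.9 0 -0.05;0.7 -1.9 0 -0.05;0.7 -1.9 0 -0.05;0.7 -1.9 0 -0.05;0.7 -1.9 0 -0.05;0.7 -1.9 0 -0.05"}}

```text
clock: 8.4
tcp_pos: [0.6101, -0.0386, 0.1837]
ee_rot: [[-0.321, 0.947, 0.003], [0.947, 0.321, 0.003], [0.002, 0.003, -1.0]]
ft_force: [4.2, 5.4, -2.2]
opening: -0.0001
gripper_force: 2.9
```

>>> {"op": "arm_command", "data": {"commands": "0.5 -1.2 0 -0.03;0.5 -1.2 0 -0.03;0.5 -1.2 0 -0.03;0.5 -1.2 0 -0.03;0.5 -1.2 0 -0.03;0.5 -1.2 0 -0.03;0.5 -1.2 0 -0.03;0.5 -1.2 0 -0.03"}}

```text
clock: 9.2
tcp_pos: [0.5994, -0.0386, 0.1837]
ee_rot: [[-0.536, 0.844, 0.002], [0.844, 0.536, 0.004], [0.002, 0.004, -1.0]]
ft_force: [4.1, 6.1, -1.2]
opening: -0.0001
gripper_force: 2.9
```

```bash
python3 w.py
```

```text
9.2 [ 0.59939223 -0.03859114  0.1836872 ] xang 122.43236587547952 q [ 0.47  0.49 -0.68  1.75  0.35  1.02  0.23] F [ 4.1  6.1 -1.2] -8.422487555808927e-05
rel to axis along toolx 40.1, perp CCW -18.6 mm [ 0.002  0.004 -1.   ]
```

>>> {"op": "arm_command", "data": {"commands": "0.2 -0.4 0 -0.01;0.2 -0.4 0 -0.01;0.2 -0.4 0 -0.01;0.2 -0.4 0 -0.01;0.2 -0.4 0 -0.01;0.2 -0.4 0 -0.01;0.2 -0.4 0 -0.01;0 0 0 0"}}

```text
clock: 10.0
tcp_pos: [0.5962, -0.0392, 0.1837]
ee_rot: [[-0.593, 0.805, 0.002], [0.805, 0.593, 0.003], [0.002, 0.003, -1.0]]
ft_force: [3.6, 5.6, -1.1]
opening: -0.0002
gripper_force: 2.7
```

```bash
python3 w.py
```

```text
10.0 [ 0.59617023 -0.03919004  0.18370674] xang 126.38103880197797 q [ 0.48  0.49 -0.69  1.76  0.36  1.02  0.3 ] F [ 3.6  5.6 -1.1] -0.00019497341881543007
rel to axis along toolx 40.1, perp CCW -18.4 mm [ 0.002  0.003 -1.   ]
```

>>> {"op": "arm_command", "data": {"commands": "0.2 -0.4 0 -0.01;0.2 -0.4 0 -0.01;0.2 -0.4 0 -0.01;0 0 0 0;0.2 -0.4 0 -0.01;0 0 0 0;0 0 0 0;0 0 0 0"}}

```text
clock: 10.8
tcp_pos: [0.5946, -0.0395, 0.1837]
ee_rot: [[-0.625, 0.781, 0.002], [0.781, 0.625, 0.003], [0.001, 0.004, -1.0]]
ft_force: [3.8, 4.9, -2.0]
opening: -0.0
gripper_force: 3.0
```

```bash
python3 w.py
```

```text
10.8 [ 0.59455962 -0.03946353  0.18368762] xang 128.6608336232653 q [ 0.49  0.49 -0.7   1.76  0.36  1.02  0.33] F [ 3.8  4.9 -2. ] -2.428984527714933e-05
rel to axis along toolx 40.2, perp CCW -18.5 mm [ 0.002  0.003 -1.   ]
```

>>> {"op": "arm_command", "data": {"commands": "0.2 -0.4 0 -0.01;0.2 -0.4 0 -0.01;0 0 0 0;0.2 -0.4 0 -0.01;0 0 0 0;0.2 -0.4 0 -0.01;0 0 0 0;0 0 0 0"}}

```text
clock: 11.6
tcp_pos: [0.5942, -0.0391, 0.1838]
ee_rot: [[-0.656, 0.755, 0.005], [0.755, 0.656, 0.005], [0.001, 0.007, -1.0]]
ft_force: [8.4, 6.5, -5.8]
opening: 0.0002
gripper_force: 5.3
```

```bash
python3 w.py; python3 - <<'E'
from h import *
from station import snapshot
p,d=snapshot("top");q,_=snapshot("scene")
a=cv2.resize(p[115:225,300:440],None,fx=4,fy=4,interpolation=cv2.INTER_CUBIC);b=cv2.resize(q[160:270,210:350],None,fx=4,fy=4,interpolation=cv2.INTER_CUBIC)
c=cv2.resize(np.hstack([a,b]),(800,314));cv2.imwrite("pics/i.png",cv2.convertScaleAbs(c[:,:,::-1],alpha=1.6))
E
```

```text
11.6 [ 0.59416642 -0.0390515   0.18378303] xang 130.98165080304912 q [ 0.5   0.49 -0.71  1.77  0.36  1.02  0.37] F [ 8.4  6.5 -5.8] 0.00019775760643222346
rel to axis along toolx 40.0, perp CCW -20.1 mm [ 0.005  0.005 -1.   ]
```

View pics/i.png

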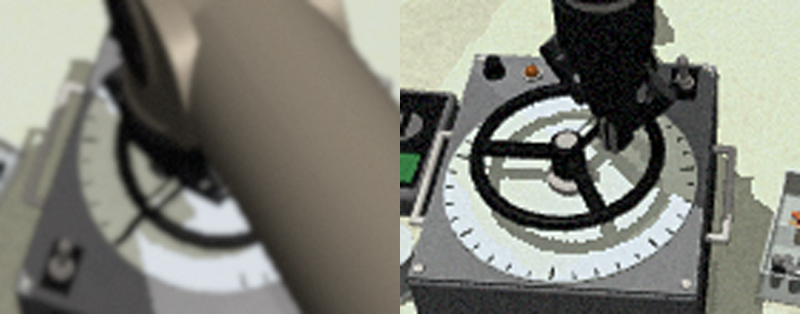

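The force rose from 6 to 10.6 N while the tip stood still, and the pointer lies on the thick zero mark (left panel ~(120,242)): at the stop. Backing off, then lifting.

>>> {"op": "arm_command", "data": {"commands": "0 2 0 0;0 3 0 0;0 3 0 0;0 0 -8 0;0 0 -12 0;0 0 -16 0;0 0 -16 0;0 0 -10 0"}}

```text
clock: 12.5
tcp_pos: [0.599, -0.0373, 0.248]
ee_rot: [[-0.654, 0.757, 0.003], [0.757, 0.654, -0.0], [-0.002, 0.002, -1.0]]
ft_force: [0.2, 1.2, -0.0]
opening: -0.0002
gripper_force: 0.0
```

>>> {"op": "arm_command", "data": {"commands": "0 0 0 -0.1;0 0 0 -0.1;0 0 0 -0.1;0 0 0 -0.1;0 0 0 -0.1;0 0 0 -0.01;0 0 0 0;0 0 0 0"}}

```text
clock: 13.3
tcp_pos: [0.5983, -0.0375, 0.2456]
ee_rot: [[-0.939, 0.343, 0.0], [0.343, 0.939, -0.0], [-0.0, -0.0, -1.0]]
ft_force: [-0.5, 1.0, 0.7]
opening: 0.0
gripper_force: 0.0
```

```bash
cat >> w.py <<'E'
P=np.array([.5607,.0239,s["tcp_pos"][2]]);print("to toggle start in tool mm",1e3*R.T@(P-s["tcp_pos"]))
w=-.347;e=np.array([np.cos(w),np.sin(w)]);v=s["tcp_pos"][:2]-[.5212,.0382];print("case rel pivot",1e3*v@e,1e3*(v@[-e[1],e[0]]))
E
python3 w.py
```

```text
13.3 [ 0.59825654 -0.03746057  0.24558938] xang 159.95192346299132 q [ 0.58  0.47 -0.84  1.68  0.37  1.16  0.86] F [-0.5  1.   0.7] 2.3019460093931813e-05
rel to axis along toolx 21.9, perp CCW -39.8 mm [ 0. -0. -1.]
to toggle start in tool mm [ 5.63157320e+01  4.47677462e+01 -1.88770065e-02]
case rel pivot 98.19425559805067 -44.94574439750248
```

>>> {"op": "arm_command", "data": {"commands": "4 3 0 0;8 7 0 0;10 8 0 0;10 8 0 0;10 8 0 0;8 7 0 0;6 4 0 0;0 0 0 0"}}

```text
clock: 14.1
tcp_pos: [0.5603, 0.0252, 0.2455]
ee_rot: [[-0.941, 0.339, 0.0], [0.339, 0.941, -0.0], [-0.0, -0.0, -1.0]]
ft_force: [-0.2, -0.7, 0.4]
opening: 0.0003
gripper_force: 0.0
```

```bash
python3 w.py; python3 - <<'E'
from h import *
from station import snapshot
p,d=snapshot("top");q,_=snapshot("scene")
a=cv2.resize(p[115:225,300:440],None,fx=4,fy=4,interpolation=cv2.INTER_CUBIC);b=cv2.resize(q[160:270,210:350],None,fx=4,fy=4,interpolation=cv2.INTER_CUBIC)
c=cv2.resize(np.hstack([a,b]),(800,314));cv2.imwrite("pics/j.png",cv2.convertScaleAbs(c[:,:,::-1],alpha=1.6))
E
```

```text
14.1 [0.56030749 0.02522389 0.24552319] xang 160.17213200302922 q [ 0.53  0.4  -0.88  1.77  0.34  1.13  0.77] F [-0.2 -0.7  0.4] 0.0002707824813843471
rel to axis along toolx 78.7, perp CCW -86.0 mm [ 0. -0. -1.]
to toggle start in tool mm [-8.18301558e-01 -1.11226977e+00  1.36228586e-04]
case rel pivot 41.18946108397968 1.0969086787128262
```

View pics/j.png

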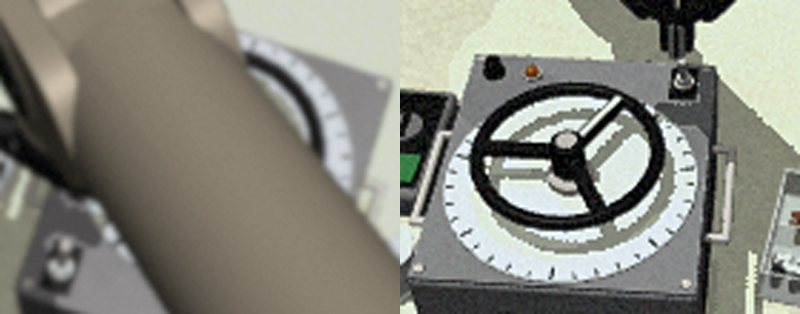

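The white-lined spoke points to the front-left zero mark (right panel ~(600,122)), the toggle is free at ~(683,82), and the fingers hover on its wheel side. Descending, then pushing.

>>> {"op": "arm_command", "data": {"commands": "0 0 6 0;0 0 10 0;0 0 10 0;0 0 10 0;0 0 8 0;0 0 5 0;0 0 2 0;0 0 0 0"}}

```text
clock: 15.0
tcp_pos: [0.5609, 0.0241, 0.1941]
ee_rot: [[-0.94, 0.341, -0.0], [0.341, 0.94, 0.0], [0.0, 0.0, -1.0]]
ft_force: [0.4, -0.1, -0.2]
opening: -0.0001
gripper_force: 0.0
```

>>> {"op": "arm_command", "data": {"commands": "2 0 0 0;2 0 0 0;2 0 0 0;2 0 0 0;2 0 0 0;2 0 0 0;1 0 0 0;1 0 0 0"}}

```text
clock: 15.8
tcp_pos: [0.5477, 0.0288, 0.1943]
ee_rot: [[-0.94, 0.341, 0.0], [0.341, 0.94, -0.0], [-0.0, -0.0, -1.0]]
ft_force: [0.5, -0.7, -0.5]
opening: -0.0
gripper_force: 0.0
```

>>> {"op": "arm_command", "data": {"commands": "1 0 0 0;1 0 0 0;1 0 0 0;1 0 0 0;1 0 0 0;1 0 0 0;1 0 0 0;1 0 0 0"}}

```text
clock: 16.6
tcp_pos: [0.541, 0.0313, 0.1949]
ee_rot: [[-0.94, 0.341, 0.002], [0.341, 0.94, -0.0], [-0.002, 0.001, -1.0]]
ft_force: [3.0, -1.0, 2.2]
opening: -0.0004
gripper_force: 1.6
```

```bash
python3 w.py
```

```text
16.6 [0.5410303  0.0313217  0.19485427] xang 160.04335108022977 q [ 0.51  0.43 -0.87  1.87  0.38  1.02  0.71] F [ 3.  -1.   2.2] -0.0003552799078112021
rel to axis along toolx 99.1, perp CCW -85.0 mm [ 0.002 -0.    -1.   ]
to toggle start in tool mm [-21.02162242  -0.26260845   0.03652357]
case rel pivot 20.987513465302555 0.2755170424935593
```

>>> {"op": "arm_command", "data": {"commands": "1 0 0 0;1 0 0 0;1 0 0 0;1 0 0 0;1 0 0 0;1 0 0 0;1 0 0 0;1 0 0 0"}}

```text
clock: 17.4
tcp_pos: [0.5327, 0.0343, 0.1943]
ee_rot: [[-0.94, 0.341, 0.0], [0.341, 0.94, -0.0], [-0.0, 0.0, -1.0]]
ft_force: [2.1, -1.0, 2.5]
opening: 0.0
gripper_force: 1.4
```

>>> {"op": "arm_command", "data": {"commands": "0.5 0 0 0;0.5 0 0 0;0.5 0 0 0;0.5 0 0 0;0.5 0 0 0;0.5 0 0 0;0 0 0 0;0 0 0 0"}}

```text
clock: 18.2
tcp_pos: [0.5298, 0.0353, 0.1943]
ee_rot: [[-0.94, 0.341, -0.0], [0.341, 0.94, 0.0], [0.0, -0.0, -1.0]]
ft_force: [2.0, -0.5, 2.4]
opening: -0.0
gripper_force: 1.3
```

```bash
python3 w.py
```

```text
18.2 [0.52977836 0.0353031  0.19427927] xang 160.07600577577702 q [ 0.52  0.41 -0.87  1.89  0.37  1.01  0.7 ] F [ 2.  -0.5  2.4] -1.8254523475845155e-05
rel to axis along toolx 111.0, perp CCW -85.0 mm [-0.  0. -1.]
to toggle start in tool mm [-3.29567105e+01 -1.83307540e-01 -4.46210217e-03]
case rel pivot 9.05223976486359 0.19307949474127797
```

Still moving at ~3 N; continuing in small steps to the end stop.

>>> {"op": "arm_command", "data": {"commands": "0.5 0 0 0;0.5 0 0 0;0.5 0 0 0;0.5 0 0 0;0 0 0 0;0 0 0 0;0 0 0 0;0 0 0 0"}}

```text
clock: 19.0
tcp_pos: [0.5278, 0.036, 0.1942]
ee_rot: [[-0.94, 0.341, -0.0], [0.341, 0.94, 0.0], [0.0, -0.0, -1.0]]
ft_force: [2.4, -0.5, 0.3]
opening: 0.0002
gripper_force: 1.0
```

```bash
python3 w.py
```

```text
19.0 [0.52783254 0.0359529  0.19420584] xang 160.07629844627243 q [ 0.52  0.41 -0.88  1.9   0.37  1.01  0.7 ] F [ 2.4 -0.5  0.3] 0.0002263660504611314
rel to axis along toolx 113.1, perp CCW -84.9 mm [-0.  0. -1.]
to toggle start in tool mm [-3.50074996e+01 -1.31302857e-01 -1.17419107e-02]
case rel pivot 7.001410292434515 0.14241100937668244
```

>>> {"op": "arm_command", "data": {"commands": "0.5 0 0 0;0.5 0 0 0;0.5 0 0 0;0.5 0 0 0;0 0 0 0;0 0 0 0;0 0 0 0;0 0 0 0"}}

```text
clock: 19.8
tcp_pos: [0.5269, 0.0362, 0.1944]
ee_rot: [[-0.94, 0.341, 0.002], [0.341, 0.94, -0.0], [-0.002, 0.001, -1.0]]
ft_force: [5.3, -0.7, -2.9]
opening: 0.0
gripper_force: 2.5
```

```bash
python3 w.py
```

```text
19.8 [0.52693969 0.0362353  0.19442568] xang 160.0453222822413 q [ 0.52  0.41 -0.88  1.9   0.37  1.    0.7 ] F [ 5.3 -0.7 -2.9] 3.348875418229735e-05
rel to axis along toolx 114.0, perp CCW -84.8 mm [ 0.002 -0.    -1.   ]
to toggle start in tool mm [-35.94314522  -0.07314451   0.05729603]
case rel pivot 6.0657375212429905 0.10434046511501818
```

>>> {"op": "arm_command", "data": {"commands": "0.5 0 0 0;0.5 0 0 0;0 0 0 0;0 0 0 0;0 0 0 0;0 0 0 0;0 0 0 0;0 0 0 0"}}

```text
clock: 20.6
tcp_pos: [0.5268, 0.0363, 0.1946]
ee_rot: [[-0.94, 0.342, 0.003], [0.342, 0.94, -0.0], [-0.003, 0.001, -1.0]]
ft_force: [7.2, -2.0, -3.1]
opening: 0.0002
gripper_force: 3.5
```

>>> {"op": "arm_command", "data": {"commands": "-4 0 0 0;-8 0 0 0;-8 0 0 0;0 0 -10 0;0 0 -15 0;0 0 -15 0;0 0 -15 0;0 0 -10 0"}}

```text
clock: 21.4
tcp_pos: [0.5445, 0.0305, 0.2617]
ee_rot: [[-0.94, 0.341, 0.002], [0.341, 0.94, -0.0], [-0.002, 0.001, -1.0]]
ft_force: [0.5, 0.3, -0.5]
opening: -0.0001
gripper_force: 0.0
```

>>> {"op": "arm_command", "data": {"commands": "0 10 -10 0;0 25 -10 0;0 30 0 0;0 30 0 0;0 30 0 0;0 30 0 0;0 25 0 0;0 10 0 0"}}

```text
clock: 22.2
tcp_pos: [0.6083, 0.2125, 0.2795]
ee_rot: [[-0.941, 0.337, -0.0], [0.337, 0.941, 0.002], [0.001, 0.002, -1.0]]
ft_force: [-0.4, 0.2, -0.3]
opening: 0.0003
gripper_force: 0.0
```

```bash
python3 w.py; python3 - <<'E'
from h import *
from station import snapshot
p,d=snapshot("top");q,_=snapshot("scene")
np.savez("pics/k.npz",p=p,q=q)
a=cv2.resize(p[110:310,250:470],None,fx=4,fy=4,interpolation=cv2.INTER_CUBIC);b=cv2.resize(q[150:270,190:380],None,fx=4,fy=4,interpolation=cv2.INTER_CUBIC)
c=np.hstack([cv2.resize(a,(400,364)),cv2.resize(b,(400,253))[:,:] if 0 else cv2.copyMakeBorder(cv2.resize(b,(400,253)),0,111,0,0,cv2.BORDER_CONSTANT)]);cv2.imwrite("pics/k.png",cv2.convertScaleAbs(c[:,:,::-1],alpha=1.6))
E
```

```text
22.2 [0.60834957 0.21249913 0.2795234 ] xang 160.27706557417335 q [ 0.17  0.53 -0.87  1.53  0.41  1.28  0.47] F [-0.4  0.2 -0.3] 0.00028253930604007886
rel to axis along toolx 96.6, perp CCW -278.7 mm [-0.     0.002 -1.   ]
to toggle start in tool mm [ -18.79269461 -193.61514283   -0.3521946 ]
case rel pivot 22.679885888775345 193.54807361454408
```

View pics/k.png

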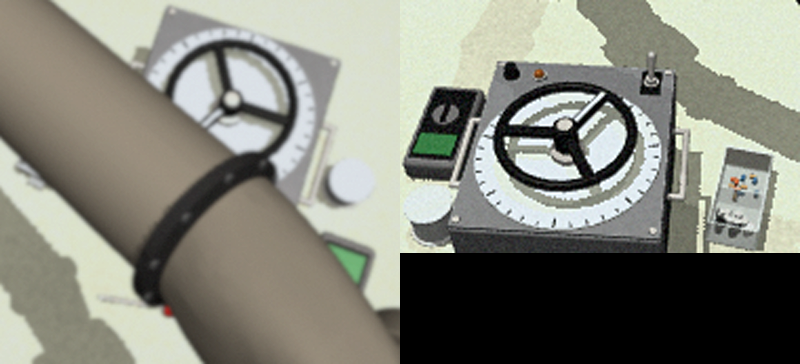

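Right panel: the bat now leans toward the front edge (tip ~(652,55)), the white-lined spoke points to the front left, and the loose things are unmoved. Quick numeric check of the spoke angle, and hand in.

```bash
python3 - <<'E'
from h import *
q=np.load("pics/k.npz")["q"];m=np.zeros(q.shape[:2],bool)
A=np.array([.6052,-.0824]);g=q.min(2)
pts=[];W=[]
for v in range(185,225):
  for u in range(250,310):
    X=cast("scene",(u,v),.204)[:2]-A;r=np.linalg.norm(X);a=np.degrees(np.arctan2(X[1],X[0]))
    if .024<r<.06 and 115<a<145: pts.append((a,int(g[v,u])))
pts=np.array(pts)
for a in range(115,145,2):
    k=(pts[:,0]>=a)&(pts[:,0]<a+2);print(a+1,pts[k,1].mean().round(0),end="; ")
t=cast("scene",(190+252*190/400,150+55*120/253),.207)[:2]-[.5212,.0382];e=np.array([np.cos(-.347),np.sin(-.347)]);print("\ntoggle tip case x rel pivot",t@e)
E
```

```text
116 27.0; 118 28.0; 120 5.0; 122 2.0; 124 36.0; 126 65.0; 128 136.0; 130 144.0; 132 147.0; 134 85.0; 136 87.0; 138 116.0; 140 106.0; 142 121.0; 144 104.0; 
toggle tip case x rel pivot -0.004570912627361519
```

```bash
python3 - <<'E'
from h import *
q=np.load("pics/k.npz")["q"];o=np.load("pics/scene0.npz")["p"];e=np.array([np.cos(-.347),np.sin(-.347),0])
P=np.array([.5212,.0382,.175])
for th in(0,.35,.5,.6,.7):
    L=.35-th;print(th,proj("scene",P+.034*(np.sin(L)*e+np.array([0,0,np.cos(L)]))).round(1))
print("now");print(q[168:194,304:316].mean(2).astype(int));print("before");print(o[174:194,304:316].mean(2).astype(int))
E
```

```text
0 [307.9 180.4]
0.35 [308.3 176.7]
0.5 [308.4 175.4]
0.6 [308.5 174.7]
0.7 [308.6 174.2]
now
[[ 85  81  82  78  81  82  81  86  79  79  82  77]
 [ 84  81  82  77  77  79  76  82  85  82  77  81]
 [ 84  85  82  80  76  80  79  81  86  81  80  78]
 [ 85  85  85  83  80  80  78  82  82  80  73  76]
 [ 85  81  77  80  79  81  80  81  77  80  79  81]
 [ 80  82  78  78  80  79  79  82  79  83  82  82]
 [ 77  80  81  79  90 100  87  83  77  82  81  83]
 [ 80  78  79  77 116 140 104  75  77  82  82  77]
 [ 82  82  78  69 107 117  95  55  76  81  79  80]
 [ 83  84  82  69  74  74  67  52  81  82  84  82]
 [ 84  83  77  65  72  69  58  58  79  80  79  82]
 [ 81  83  83  64  71  75  57  59  82  78  84  78]
 [ 83  82  82  63  71  75  55  70  80  80  76  81]
 [ 80  83  80  60  71  69  55  69  80  84  80  81]
 [ 84  87  89  74  74  69  50  59  73  79  83  82]
 [ 89  82  68  44  73  73  53  92  88  91  88  89]
 [ 83  27   7  12  75  76  46   9  11  20  51  90]
 [ 82  13   4  52  71  68  48   0   2   0  31  90]
 [ 85   4  31 133  69  65  55  45   4   6  34  88]
 [ 76  13  63 127 102  63 123 109  58 
[... 647 characters left out ...]
110 140 131 105 134 133 131 131 135]
 [132 130  99  87 129 114  72 134 133 133 127 134]
 [ 93  94  94  57  79  69  48 100  96 118 116 117]
 [ 81  75  64  29  27  31  34  87  80  78  82  81]
 [ 79  14   4  17  31  34  30   3  10  15  45  84]
 [ 85   3   7  42  35  32  55  18   5   5  27  82]
 [ 84   0  30 135  30  33  60  73  19   5  69  81]
 [ 79   2  61 129  60  30  61  71  75   7  63  81]
 [ 62  41 107  62 100  54  55  49 129  13  66  83]
 [ 53  28 128  64  40  47  36  58  62  11  84  85]
 [ 61  17  56 113  93  84  66  63  13   7  87  82]
 [ 14   6   4  25  28  31  22  16   0  16  51  85]
 [ 25  10   6  10   5   3   0   3   0  23  89  81]
 [ 13   1  12   1   3   4  19  15   7  27  85  84]]
```

The tip moved 5.8 px up the image, against 6.2 px predicted for full travel, and the push ended on a hard stop. The spoke is at 130°. Handing in.

```bash
python3 -c "
from station import env
print(env.close_job())"
```

```text
the job is handed in; nothing more can be done
None
```

The handwheel is back at zero against its stop, the toggle was then pushed over to off, no loose items in view had moved, and the job was handed in after about 22 s on the robot's clock.

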